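# Clamp the bushing with the thumbwheel

### The job

Stand the tan bushing upright in the small blue work holder, between its V jaw and the orange pad, and let go of it. Then roll the thumbwheel's exposed edge with a fingertip, over and over towards the V jaw, until the sprung pad holds the bushing snugly in the V; press the wheel only lightly (under 12 N), move the jaw by the wheel alone without pushing it, and leave the other things on the bench where they are.

Things in the scene. Friction and masses are not known exactly. Their poses are not given: they have to be found in the camera images.
- bushing_centre (a point): Centre (half-way up) of the loose plain tan bushing, a thick upright tube 40 mm in diameter and 50 mm high, standing on the bench; z axis along its bore.
- bushing: The same bushing; origin at the centre of its underside, z axis up along its bore.
- holder: Small work holder fixed to the bench: aluminium base plate 180 x 70 x 12 mm, origin at the centre of its underside, z up. Its own +x runs lengthwise from the thumbwheel's blue housing past the sliding steel jaw to the fixed V jaw at the +x end. The nest between the jaws is the bare top of the base plate, 12 mm above the bench, open at both sides.
- seat (a point): Where the bushing's centre lies when it stands on the base plate and touches both faces of the V: 45 mm along the holder's +x from its origin, 37 mm above the bench. The steel V (120 degrees, open to the holder's -x) has faces 34 mm wide over all on a body 46 mm wide, top 44 mm above the bench; its nearest corners lie 13 mm past the seat.
- wheel_slot (a point): Middle of the top face (32 mm above the bench) of the blue housing, 56 x 44 mm, under the crown of the black thumbwheel: 36 mm diameter, 14 mm wide, axle along the holder's y, in an 18 mm slot. Its edge stands 4 to 16 mm over that face; how far varies and is not measured: feel for it. A sprung rocker lets it sink 2 mm (about 3 N to start, 2 N per mm), then it is solid.
- jaw: Sliding steel jaw, 10 x 32 mm, top 31 to 37 mm above the bench, origin near bench height, axes within 7 degrees of the holder's. Only the wheel may move it: wiping the wheel's crown 18 mm towards the holder's +x moves the jaw 6 mm towards the V (30 mm travel), and it stays. The rim takes about 2 N to turn, plus 1 N per 3 N on the pad: a touch of 4 to 7 N drives it, a lighter one slips.
- jaw_front (a point): Centre of the jaw's front face, 25 to 31 mm above the bench.
- pad (a point): Centre of the front face of the jaw's orange sprung pad, 18 mm wide, 18 mm high. Free, it stands 11 mm ahead of jaw_front along the holder's +x; on the bushing it yields up to 5 mm (1.5 N at first touch plus 1 N per mm; snug is 1 mm or more). At the start it is 12 to 20 mm short of a bushing that sits in the V.
- clamp_fixture_grip (a point): Top of the red grip of the bench's own toggle clamp fixture, which is not part of the job and stands between bushing and holder, 190 mm high (steel plate 200 x 140 mm below): carry things over or round it.
- masking_tape: Bystander: roll of green masking tape, 98 mm across, 25 mm high, lying flat; origin at its underside.
- white_tape: Bystander: roll of white tape, 75 mm across, 20 mm high, lying flat; origin at its underside.
There are look-alikes about, which are no part of the job. Several things look just like the bushing: the one meant starts farthest to the robot's left.

How it is judged:
By the outcome, as a careful person would: the job done as asked, in the order asked, and still so for the second after the job is handed in, with the robot touching nothing.
It also fails if it takes over 64 s, if anything falls off the work surface, if the arm or the gripper's body presses on something with over 40 N, if the wrist force passes 120 N, or if a joint passes its speed limit or range.

### The arm

A 6-joint arm with a two-finger parallel gripper is mounted at the origin on the work surface; the furniture and walls round the work are solid. World frame = base frame: x ahead of the robot, y to its left, z up, the work surface at z = 0. Lengths are in mm, angles in rad, forces in N, time in s.
With the tool pointing down it reaches from about 350 to 875 mm from the base axis. Payload 4.2 kg.
Tool frame: the origin (TCP) lies midway between the tips of the shut fingers; the grasp point (between the pads) lies 19 mm behind it; z points along the fingers, y is the line along which they close (so a half turn about z gives the same grasp; the last joint's range is limited). The gripper opens to 85 mm and grips with 20 to 120 N. Pads are 22 mm wide; open, the fingers measure 114 mm over their backs; the gripper's body (76 mm by 85 mm) begins 54 mm behind the grasp point. The pads swing forward as they close: fully open they stand 13 mm farther back than shut.
Start: joints at [-1.083, 0.385, 0.008, 0, -1.194, -0.259], TCP at [141.773, -608.687, 231.312] pointing down, gripper open.
Joint ranges: [-3.14, 3.14], [-1.21, 2.06], [-1.07, 1.41], [-3.16, 2.05], [-2.99, -0.16], [-3.1, 3.1]. Speed limits (rad/s): [2.79, 2.79, 3.14, 3.14, 3.14, 3.14].

### API

Orientations are given as a unit quaternion [x, y, z, w].
In Python, from bench import read_state, get_image, job_done gives the robot as it stands.
- The arm moves only by the tool servo_tool, never from a script. Its arguments are lists of equal length, an entry for each row: "rotation": the turn, a rotation vector about the world's x, y, z scaled (see below), a list of three; "slide": the shift along the world's x, y, z scaled (see below), a list of three; "grip": the opening, from -1 (shut) to 1 (fully open). In form: {"rotation": [[rx, ry, rz], ...], "slide": [[tx, ty, tz], ...], "grip": [grip, ...]}. A call has 1 to 8 rows; each row is the pose to reach, as a shift and turn from the pose commanded when the call began, turning the shorter way round; what a row does not reach only later rows make up. The controller multiplies each number of a shift by 0.2 m and each number of a turn by 360 degrees. A row lasts 1/8 s, in which the tool goes at most 62.5 mm and 10.7 degrees, less where a joint would pass 70% of its speed; a pose out of reach is approached as far as the arm can. A call with a number of a shift or a turn outside -1 to 1 is refused whole. A call with a gripper value outside its range is refused whole. The fingers move at their own pace and stop on an object; the grip force is fixed at half the most. Time passes only in rows, so rows that repeat a pose let the fingers close. It gives the time, the measured TCP pose, the force, the opening and the grip force at its end, in the units of the state.
- read_state(): the state, without advancing time (a new reading comes with each control period).
- get_image(name): name is "scene" or "top"; returns a dict with "image" (400x640x3 uint8, red, green, blue), "depth" (400x640 float32, mm along the optical axis (not along the pixel's ray), 0 where there is no reading), "camera_matrix" (3x3 intrinsics, pixels), "rvec" (rotation vector, rad) and "tvec" (3), from world to camera coordinates, as OpenCV has them. Camera axes: x right, y down, z forward; pixel columns grow to the right and rows downward; lengths in mm; the calibration is good to about 2 mm. A picture is of the moment at which its call begins.
- job_done(): hands the job in; it is judged then, once.
The state is a dict: "clock": time; "joints": joint angles; "joint_vel": joint speeds; "joint_efforts": joint torques, N m; "position": TCP position; "ee_rot": TCP orientation; "contact_force": force on the tool from outside, world axes, zero at the start; "wrist_torque": the same for the moment, N m; "gripper_width": finger opening in mm; "grasp_force": force on a finger pad.
Only numpy, scipy, OpenCV 4.12 (cv2) and the standard library are available. Lean on these libraries where they do the work, as an engineer would, in place of code of your own. Each camera call takes 0.05 s, during which the arm holds its last target. There are 200 camera calls.

## Working session

There is one attempt and no reset: what is moved stays moved. The work goes in short steps, Python scripts to look and compute and a tool call to move; the robot and the scene stay as the last step left them, time stands still between calls to the robot, and variables do not carry over. Pictures are saved under pics/ and viewed, at most 10 in all, crops included, and the job is handed in when it is done.

Besides the shell and the picture viewer there is one more tool, called after "Emit:" by a JSON object that holds its "op" and its "data". servo_tool: Moves the arm, as the interface text tells. Shifts and turns lie within -1 to 1; 1 stands for 0.2 m of shift or 360 degrees of turn. Its arguments: {"type":"object","properties":{"rotation":{"type":"array","items":{"type":"array","items":{"type":"number","minimum":-1,"maximum":1}}},"slide":{"type":"array","items":{"type":"array","items":{"type":"number","minimum":-1,"maximum":1}}},"grip":{"type":"array","items":{"type":"number"}}},"required":["rotation","slide","grip"]}

```bash
mkdir -p pics; ls
cat > h.py <<'E'
import numpy as np, cv2, json
from bench import read_state, get_image, job_done
def cap(n):
    d=get_image(n); d['R']=cv2.Rodrigues(np.array(d['rvec'],float))[0]; d['t']=np.array(d['tvec'],float).ravel(); d['K']=np.array(d['camera_matrix'],float); return d
def ray(d,u,v,z):
    r=d['R'].T@np.linalg.inv(d['K'])@np.array([u,v,1.]); c=-d['R'].T@d['t']
    return c+r*(z-c[2])/r[2]
def pix(d,p):
    q=d['K']@(d['R']@np.array(p,float)+d['t']); return q[:2]/q[2]
def cloud(d):
    v,u=np.mgrid[:400,:640]; z=d['depth'].astype(float)
    P=np.stack([u*z,v*z,z],-1)@np.linalg.inv(d['K']).T
    return (P-d['t'])@d['R']
def save(d,n,box=None,s=1):
    im=d['image'][:,:,::-1]
    if box: im=im[box[1]:box[3],box[0]:box[2]]
    cv2.imwrite('pics/'+n,cv2.resize(im,None,fx=s,fy=s,interpolation=cv2.INTER_CUBIC))
E
python3 - <<'E'
from h import *
for n in('scene','top'):
    d=cap(n); save(d,n+'0.png'); print(n,-d['R'].T@d['t'],d['K'][0,0])
    np.save(n+'0.npy',d,allow_pickle=True)
print(read_state())
E
```

```text
pics
scene [ 94.46957994 706.71180397 493.6359442 ] 421.67014591014697
top [ 335.97078809  -65.73067049 1069.62234297] 408.53156791475976
{'clock': 0.1, 'joints': array([-1.08339773e+00,  3.85490549e-01,  6.75517078e-03, -4.39485067e-04,
       -1.19397976e+00, -2.58614470e-01]), 'joint_vel': array([ 0.00081049, -0.0025008 ,  0.00455486,  0.00122465,  0.00166808,
        0.00115429]), 'joint_efforts': array([-4.85834098e-04, -3.93319702e+01,  1.88929099e+01,  4.19787169e+00,
       -2.57226638e-03,  7.36025299e-06]), 'position': array([ 141.65571834, -608.20241752,  230.32085728]), 'ee_rot': array([-1.14062169e-01,  9.93473130e-01,  9.67863778e-04, -1.59420395e-04]), 'contact_force': array([-0.55713407,  0.10723088,  0.20624297]), 'wrist_torque': array([-0.01590841,  0.01812559, -0.03083998]), 'grasp_force': 0.0, 'gripper_width': 85.40117636006863}
```

View pics/scene0.png

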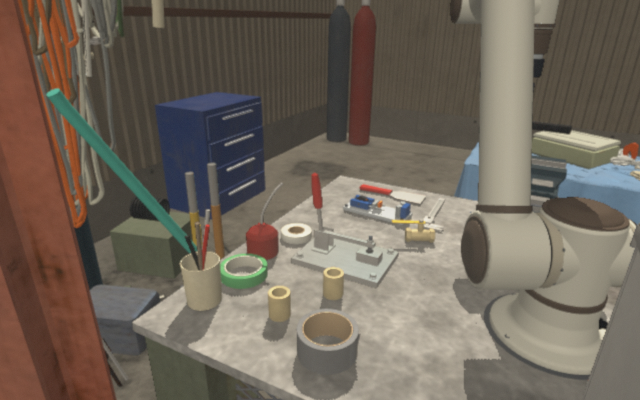

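View pics/top0.png

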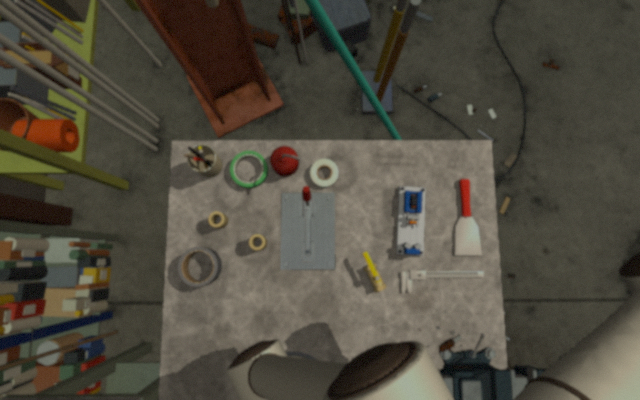

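The scene shows tan tubes at scene (279,303) and (333,283), which are top (217,219) and (257,242). A brass hammer-like piece lies at scene (420,235). The one farthest to the robot's left (+y, left in the top view) should be top (217,219), and I'll confirm that with a crop. The holder is at top (410,220), scene (380,210).

Run:
```python
from h import *
t=np.load('top0.npy',allow_pickle=True).item(); s=np.load('scene0.npy',allow_pickle=True).item()
for n,u,v in(('A',217,219),('B',257,242)): 
    p=ray(t,u,v,50); print(n,p,pix(s,p))
a=t['image'][180:264,380:440,::-1]; a=cv2.resize(a,None,fx=7,fy=7,interpolation=cv2.INTER_CUBIC)[:588]
b=s['image'][185:255,335:450,::-1]; b=cv2.resize(b,None,fx=3.2,fy=3.2,interpolation=cv2.INTER_CUBIC)
c=s['image'][260:325,255:355,::-1]; c=cv2.resize(c,None,fx=3.2,fy=3.2,interpolation=cv2.INTER_CUBIC)
o=np.zeros((600,800,3),np.uint8); o[:588,:420]=a; o[:b.shape[0],425:425+b.shape[1]]=b[:,:375]; o[300:300+c.shape[0],425:425+c.shape[1]]=c
cv2.imwrite('pics/crop1.png',o)
print(pix(t,[0,0,0]))
```

```text
A [434.29911523 183.81558881  50.        ] [282.09202592 291.09906523]
B [376.7880541   82.99635818  50.        ] [335.96504588 272.0155781 ]
[290.75186965 396.58222081]
```

View pics/crop1.png

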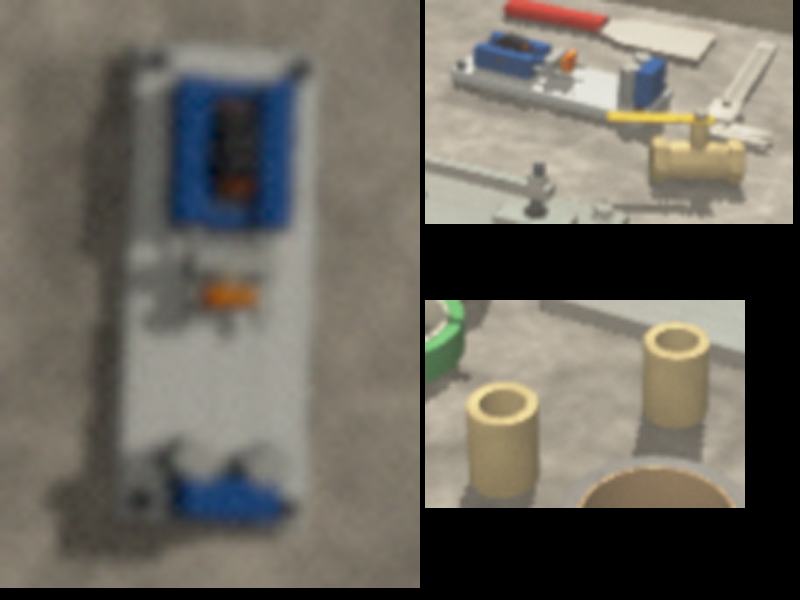

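The crop confirms A, the leftmost tube at top (217,219), and that it stands upright. The holder's housing is at the far end (crop 235,150) and the V with its blue back at the near end (crop 235,490), so holder +x is roughly world −x. Next I'll measure it.

Run:
```python
from h import *
for n in('top','scene'):
    d=np.load(n+'0.npy',allow_pickle=True).item(); P=cloud(d); im=d['image'].astype(int)
    hsv=cv2.cvtColor(d['image'],cv2.COLOR_RGB2HSV)
    print(n)
    for nm,c in(('A',(434,184)),('B',(377,83))):
        m=(np.hypot(P[...,0]-c[0],P[...,1]-c[1])<40)&(P[...,2]>44)&(P[...,2]<60)
        q=P[m]; print(nm,m.sum(),q.min(0),q.max(0),(q.min(0)+q.max(0))/2)
    reg=(P[...,0]>300)&(P[...,0]<560)&(P[...,1]>-360)&(P[...,1]<-220)
    m=reg&(P[...,2]>7)&(P[...,2]<60)
    if n=='top':
        xy=P[m][:,:2].astype(np.float32); r=cv2.minAreaRect(xy); print('plate',r,m.sum())
        print('bench z',np.median(P[reg&(P[...,2]<6)][:,2]))
    b=reg&(hsv[...,0]>100)&(hsv[...,0]<130)&(hsv[...,1]>150)
    for nm,mm in(('blue far',b&(P[...,0]>430)),('blue near',b&(P[...,0]<400)),('orange',reg&(hsv[...,0]<18)&(hsv[...,1]>150)&(P[...,2]>8))):
        q=P[mm]; v,u=np.nonzero(mm)
        if len(q): print(nm,len(q),q.min(0).round(),q.max(0).round(),np.median(q,0).round(1),u.min(),u.max(),v.min(),v.max(), cv2.minAreaRect(q[:,:2].astype(np.float32)))
```

```text
top
A 134 [416.59489118 167.06767779  44.05869504] [454.76966384 207.42911813  54.55603024] [435.68227751 187.24839796  49.30736264]
B 126 [359.56241333  63.71025443  44.22600621] [396.8159864  103.11533271  54.06652839] [378.18919986  83.41279357  49.1462673 ]
plate ((413.226806640625, -312.2829895019531), (84.42122650146484, 226.50132751464844), 88.90177917480469) 1906
bench z -0.28635820690763636
blue far 185 [ 454. -332.   20.] [ 505. -291.   37.] [ 478.2 -303.9   32. ] 405 420 192 211 ((479.5785217285156, -311.6611633300781), (39.72862243652344, 48.922706604003906), 86.4045639038086)
blue near 53 [ 348. -320.   36.] [ 361. -287.   49.] [ 353.1 -302.7   44.4] 405 419 248 253 ((354.3966064453125, -303.4840393066406), (33.75754928588867, 12.465341567993164), 89.91136169433594)
orange 17 [ 424. -315.   24.] [ 468. -301.   43.] [ 426.3 -308.5   36.9] 410 415 206 223 ((445.9171447753906, -307.815673828125), (43.13429260253906, 13.14708423614502), 0.6020172834396362)
scene
A 222 [417.59735315 167.58154155  44.024115  ] [458.28510517 208.79310005  51.28214735] [437.94122916 188.1873208   47.65313117]
B 176 [360.81920036  63.86090144  44.11677184] [398.80671787 106.23215762  51.42885456] [379.81295912  85.04652953  47.7728132 ]
orange 9 [ 427. -308.   28.] [ 432. -297.   37.] [ 429.1 -301.    32.2] 378 380 202 206 ((429.3943176269531, -302.7777099609375), (10.442378997802734, 4.550101280212402), 85.90243530273438)
```

Run:
```python
from h import *
t=np.load('top0.npy',allow_pickle=True).item()
g=cv2.GaussianBlur(t['image'].mean(2).astype(np.float32),(0,0),1)
gx=np.gradient(g,axis=1); gy=np.gradient(g,axis=0)
def peak(a,lo,hi,sgn):
    a=sgn*a; i=lo+int(np.argmax(a[lo:hi])); y0,y1,y2=a[i-1:i+2]; return i+0.5*(y0-y2)/(y0-2*y1+y2)
L=[];R=[]
for v in list(range(212,240)):
    L.append(ray(t,peak(gx[v],394,404,1),v,12)); R.append(ray(t,peak(gx[v],419,431,-1),v,12))
for n,E in(('L',L),('R',R)):
    E=np.array(E); k=np.polyfit(E[:,0],E[:,1],1); r=E[:,1]-np.polyval(k,E[:,0]); print(n,k,np.degrees(np.arctan(k[0])),'y@413',np.polyval(k,413),r.std())
for u in range(402,426,2): print(u,ray(t,u,peak(gy[:,u],181,191,1),12)[0].round(1),ray(t,u,peak(gy[:,u],248,260,-1),12)[0].round(1))
# blue housing/orange corners
hsv=cv2.cvtColor(t['image'],cv2.COLOR_RGB2HSV)
b=((hsv[...,0]>100)&(hsv[...,0]<130)&(hsv[...,1]>130)).astype(np.uint8)
b[:,:395]=0;b[:,430:]=0;b[:185]=0;b[256:]=0
for c in cv2.findContours(b,0,1)[0]:
    if cv2.contourArea(c)>20:
        r=cv2.minAreaRect(c); z=32 if r[0][1]<220 else 44; print(r, ray(t,*r[0],z))
u,v=np.nonzero(0*b+1)[::-1]
o=(hsv[...,0]<18)&(hsv[...,1]>140); o[:,:400]=0;o[:,425:]=0;o[:214]=0;o[230:]=0
v,u=np.nonzero(o);print('or',u.min(),u.max(),v.min(),v.max(),ray(t,u.mean(),v.mean(),36), ray(t,u.mean(),v.max()+.5,36))
```

```text
L [-7.42250618e-02 -2.43476219e+02] -4.24499845457222 y@413 -274.1311692111098 0.23460323258720348
R [-1.04346640e-01 -2.99662099e+02] -5.957063904949491 y@413 -342.7572616525756 0.36651070529732316
402 513.7 357.4
404 525.0 365.9
406 524.0 362.9
408 523.9 361.4
410 523.5 363.3
412 523.0 356.9
414 522.3 358.6
416 521.8 359.4
418 521.6 357.6
420 523.1 355.1
422 527.1 354.7
424 507.2 354.7
((412.0, 250.5), (5.0, 14.0), 90.0) [ 354.3907157  -302.58902142   44.        ]
((412.5, 201.5), (19.0, 15.0), 90.0) [ 479.42875525 -311.40456566   32.        ]
or 409 415 221 223 [ 426.46616828 -306.85892089   36.        ] [ 422.49173622 -306.70767184   36.        ]
```

The holder's axis is yawed about −4.7° from world x. The seat is near (388.5,−305.5), the wheel near (479.5,−313), and bushing A at about (435.5,186). I'll move out above the bushing first.

Emit:
{"op": "servo_tool", "data": {"rotation": [[0, 0, -0.025], [0, 0, -0.049], [0, 0, -0.049], [0, 0, -0.049], [0, 0, -0.049]], "slide": [[0.25, 0.25, 0.03], [0.5, 0.5, 0.07], [0.75, 0.75, 0.07], [1, 1, 0.07], [1, 1, 0.07]], "grip": [1, 1, 1, 1, 1]}}

```text
clock: 0.72
position: [343.2, -406.4, 245.1]
ee_rot: [0.038, 0.999, 0.0, -0.0]
contact_force: [0.6, -0.3, 0.1]
gripper_width: 85.1
grasp_force: 0.0
```

Emit:
{"op": "servo_tool", "data": {"rotation": [[0, 0, 0], [0, 0, 0], [0, 0, 0], [0, 0, 0], [0, 0, 0]], "slide": [[0.12, 0.25, 0], [0.24, 0.5, 0], [0.36, 0.75, 0], [0.47, 1, 0], [0.47, 1, 0]], "grip": [1, 1, 1, 1, 1]}}

```text
clock: 1.35
position: [436.8, -205.9, 245.1]
ee_rot: [0.037, 0.999, 0.0, -0.0]
contact_force: [-1.2, -0.2, 0.5]
gripper_width: 85.4
grasp_force: 0.0
```

Emit:
{"op": "servo_tool", "data": {"rotation": [[0, 0, 0], [0, 0, 0], [0, 0, 0], [0, 0, 0], [0, 0, 0]], "slide": [[0, 0.3, 0], [0, 0.6, 0], [0, 0.9, 0], [0, 1, 0], [0, 1, 0]], "grip": [1, 1, 1, 1, 1]}}

```text
clock: 1.98
position: [435.6, -8.2, 245.2]
ee_rot: [0.039, 0.999, -0.0, -0.0]
contact_force: [-0.6, -0.0, -0.4]
gripper_width: 85.4
grasp_force: 0.0
```

Emit:
{"op": "servo_tool", "data": {"rotation": [[0, 0, 0], [0, 0, 0], [0, 0, 0], [0, 0, 0], [0, 0, 0], [0, 0, 0]], "slide": [[0, 0.3, 0], [0, 0.6, 0], [0, 0.9, 0], [0, 0.98, 0], [0, 0.98, -0.3], [0, 0.98, -0.5]], "grip": [1, 1, 1, 1, 1, 1]}}

```text
clock: 2.72
position: [435.2, 185.4, 143.2]
ee_rot: [0.041, 0.999, -0.001, -0.001]
contact_force: [0.4, -0.0, -0.1]
gripper_width: 85.2
grasp_force: 0.0
```

Emit:
{"op": "servo_tool", "data": {"rotation": [[0, 0, 0], [0, 0, 0], [0, 0, 0], [0, 0, 0], [0, 0, 0], [0, 0, 0], [0, 0, 0]], "slide": [[0, 0, -0.25], [0, 0, -0.5], [0, 0, -0.67], [0, 0, -0.67], [0, 0, -0.67], [0, 0, -0.67], [0, 0, -0.67]], "grip": [1, 1, 1, 1, 0, -1, -1]}}

```text
clock: 3.6
position: [436.7, 187.9, 13.1]
ee_rot: [0.039, 0.999, 0.001, 0.001]
contact_force: [-0.1, -0.6, 3.8]
gripper_width: 38.4
grasp_force: 59.6
```

Emit:
{"op": "servo_tool", "data": {"rotation": [[0, 0, 0], [0, 0, 0], [0, 0, 0], [0, 0, 0]], "slide": [[0, 0, 0], [0, 0, 0], [0, 0, 0], [0, 0, 0]], "grip": [-1, -1, -1, -1]}}

```text
clock: 4.1
position: [436.7, 187.9, 13.0]
ee_rot: [0.039, 0.999, 0.001, 0.001]
contact_force: [-0.7, -1.2, 5.1]
gripper_width: 38.6
grasp_force: 59.7
```

Emit:
{"op": "servo_tool", "data": {"rotation": [[0, 0, 0], [0, 0, 0], [0, 0, 0], [0, 0, 0], [0, 0, 0], [0, 0, 0]], "slide": [[0, 0, 0.1], [0, 0, 0.4], [0, 0, 0.7], [0, 0, 1], [0, 0, 1], [0, 0, 1]], "grip": [-1, -1, -1, -1, -1, -1]}}

```text
clock: 4.85
position: [434.6, 186.8, 210.8]
ee_rot: [0.04, 0.999, 0.0, -0.001]
contact_force: [-0.1, -0.1, -2.0]
gripper_width: 38.3
grasp_force: 61.2
```

Run:
```python
from h import *
s=cap('scene'); st=read_state(); p=st['position']; print(p,st['contact_force'],pix(s,p))
u,v=pix(s,p).astype(int); save(s,'grasp.png',(max(u-80,0),max(v-80,0),u+80,v+70),3.5)
P=cloud(s); hsv=cv2.cvtColor(s['image'],cv2.COLOR_RGB2HSV)
m=(np.hypot(P[...,0]-p[0],P[...,1]-p[1])<45)&(P[...,2]>p[2]-60)&(hsv[...,0]>12)&(hsv[...,0]<28)&(hsv[...,1]>70)&(P[...,2]<p[2]+60)
q=P[m]; print(len(q),np.percentile(q,[2,50,98],axis=0).round(1))
```

```text
[434.42363438 186.5121285  209.94232596] [-0.38657289  0.59239466 -2.64278731] [278.92948331 209.3547407 ]
553 [[416.  170.3 200. ]
 [423.  197.1 227.7]
 [445.6 207.3 247.5]]
```

View pics/grasp.png

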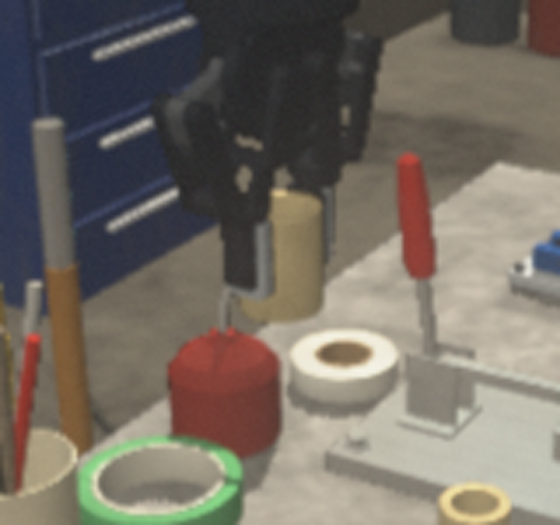

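The bushing hangs upright in the grip, seen at crop (290,255), and its underside is about 12 mm below the TCP. Now I'll carry it over the clamp.

Emit:
{"op": "servo_tool", "data": {"rotation": [[0, 0, 0], [0, 0, 0], [0, 0, 0], [0, 0, 0], [0, 0, 0], [0, 0, 0]], "slide": [[0, 0, 0.2], [0, -0.25, 0.2], [0, -0.5, 0.2], [0, -0.75, 0.2], [0, -1, 0.2], [0, -1, 0.2]], "grip": [-1, -1, -1, -1, -1, -1]}}

```text
clock: 5.65
position: [434.2, -15.4, 249.1]
ee_rot: [0.042, 0.999, -0.001, -0.003]
contact_force: [-0.2, 0.7, -1.6]
gripper_width: 38.1
grasp_force: 61.4
```

Emit:
{"op": "servo_tool", "data": {"rotation": [[0, 0, 0], [0, 0, 0], [0, 0, 0], [0, 0, 0], [0, 0, 0]], "slide": [[0, -0.25, 0], [-0.1, -0.5, 0], [-0.2, -0.75, 0], [-0.22, -1, 0], [-0.22, -1, 0]], "grip": [-1, -1, -1, -1, -1]}}

```text
clock: 6.28
position: [390.7, -214.4, 249.5]
ee_rot: [0.042, 0.999, 0.0, -0.002]
contact_force: [-0.3, 0.4, -2.8]
gripper_width: 38.5
grasp_force: 61.9
```

Emit:
{"op": "servo_tool", "data": {"rotation": [[0, 0, 0], [0, 0, 0], [0, 0, 0], [0, 0, 0], [0, 0, 0], [0, 0, 0], [0, 0, 0]], "slide": [[0, -0.25, 0], [0, -0.46, 0], [0, -0.46, -0.2], [0, -0.46, -0.4], [0, -0.46, -0.6], [0, -0.46, -0.7], [0, -0.46, -0.7]], "grip": [-1, -1, -1, -1, -1, -1, -1]}}

```text
clock: 7.15
position: [390.7, -303.0, 108.8]
ee_rot: [0.039, 0.999, 0.001, -0.003]
contact_force: [-0.4, 0.1, -2.0]
gripper_width: 38.5
grasp_force: 62.0
```

Run:
```python
from h import *
st=read_state(); p=st['position']; print(p,st['contact_force'])
s=cap('scene'); t=cap('top'); np.save('s2.npy',s,allow_pickle=True)
a=s['image'][130:260,310:460,::-1]; a=cv2.resize(a,None,fx=4,fy=4,interpolation=cv2.INTER_CUBIC); 
cv2.imwrite('pics/over.png',a)
```

```text
[ 390.66341573 -302.99355006  108.78794528] [-0.35085095  0.14339307 -1.98585171]
```

View pics/over.png

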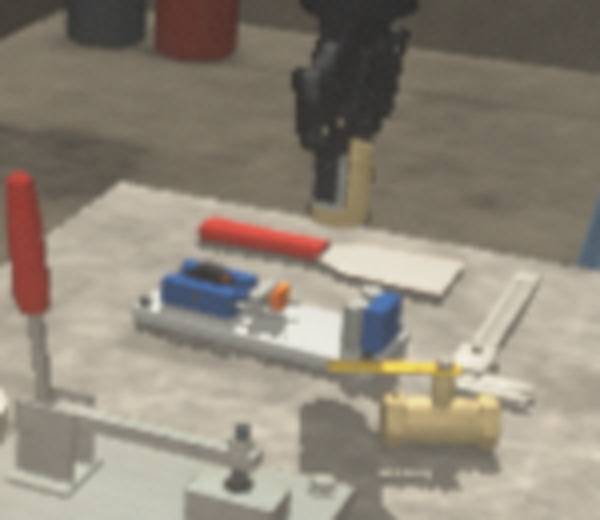

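The bushing is above the nest, with the V at crop (365,325) and the pad at (282,295). One quick check of the predicted V and pad points before I lower it.

Run:
```python
from h import *
s=np.load('s2.npy',allow_pickle=True).item()
o=np.array([433.5,-309.3]); ax=np.array([-1,.082]); ay=np.array([-.082,-1])
im=np.ascontiguousarray(s['image'][160:230,340:420,::-1]); k=7; im=cv2.resize(im,None,fx=k,fy=k,interpolation=cv2.INTER_CUBIC)
def mk(hx,hy,z,c=(0,0,255)):
    q=o+hx*ax+hy*ay; p=pix(s,[*q,z]); cv2.circle(im,tuple(int((a-b+.5)*k) for a,b in zip(p,(340,160))),3,c,-1)
for y in(-23,23):mk(58,y,44)
for x in(-90,90):
    for y in(-35,35): mk(x,y,12,(0,255,0))
mk(45,-20,12,(255,0,255)); mk(45,20,12,(255,0,255)); mk(25,0,12,(255,0,255))
for x in(-74,-18):
    for y in(-22,22): mk(x,y,32,(0,255,255))
cv2.imwrite('pics/chk.png',im)
```

```text
(no output)
```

View pics/chk.png

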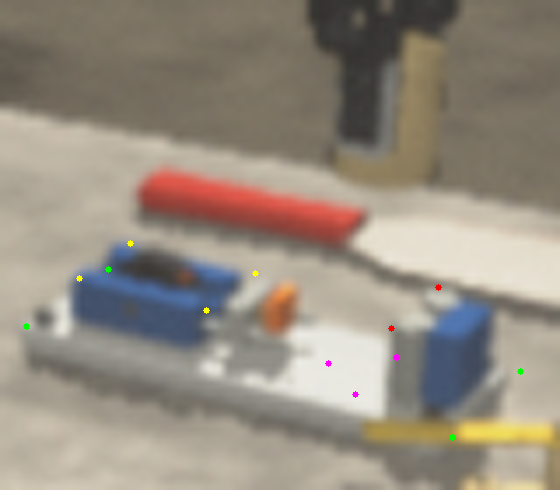

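The model fits the picture: V near corner at crop (392,320), housing corners at (76,278) and (206,310). Lowering the bushing.

Emit:
{"op": "servo_tool", "data": {"rotation": [[0, 0, 0], [0, 0, 0], [0, 0, 0], [0, 0, 0], [0, 0, 0]], "slide": [[0, 0, -0.15], [0, 0, -0.3], [0, 0, -0.36], [0, 0, -0.4], [0, 0, -0.4]], "grip": [-1, -1, -1, -1, -1]}}

```text
clock: 7.88
position: [392.3, -304.8, 31.7]
ee_rot: [0.039, 0.999, -0.0, 0.0]
contact_force: [-0.3, 0.1, -1.7]
gripper_width: 38.4
grasp_force: 62.0
```

Emit:
{"op": "servo_tool", "data": {"rotation": [[0, 0, 0], [0, 0, 0], [0, 0, 0]], "slide": [[0, 0, -0.01], [0, 0, -0.02], [0, 0, -0.02]], "grip": [-1, -1, -1]}}

```text
clock: 8.25
position: [391.8, -304.7, 27.5]
ee_rot: [0.04, 0.999, -0.0, 0.0]
contact_force: [-0.4, 0.3, -1.5]
gripper_width: 38.6
grasp_force: 62.0
```

Emit:
{"op": "servo_tool", "data": {"rotation": [[0, 0, 0], [0, 0, 0], [0, 0, 0]], "slide": [[0, 0, -0.006], [0, 0, -0.012], [0, 0, -0.012]], "grip": [-1, -1, -1]}}

```text
clock: 8.62
position: [391.9, -304.7, 25.1]
ee_rot: [0.039, 0.999, -0.0, 0.0]
contact_force: [0.5, 0.3, 0.5]
gripper_width: 38.6
grasp_force: 62.3
```

Emit:
{"op": "servo_tool", "data": {"rotation": [[0, 0, 0], [0, 0, 0], [0, 0, 0], [0, 0, 0], [0, 0, 0], [0, 0, 0]], "slide": [[0, 0, -0.002], [0, 0, -0.002], [0, 0, 0], [0, 0, 0], [0, 0, 0.1], [0, 0, 0.4]], "grip": [-1, 0.2, 1, 1, 1, 1]}}

```text
clock: 9.38
position: [389.7, -303.9, 103.1]
ee_rot: [0.04, 0.999, 0.001, -0.004]
contact_force: [1.8, -0.9, -0.2]
gripper_width: 85.3
grasp_force: 0.0
```

Emit:
{"op": "servo_tool", "data": {"rotation": [[0, 0, 0], [0, 0, 0], [0, 0, 0], [0, 0, 0], [0, 0, 0], [0, 0, 0]], "slide": [[0, 0, 0.2], [0.2, 0, 0.2], [0.44, -0.04, 0.2], [0.44, -0.04, 0.2], [0.44, -0.04, 0.2], [0.44, -0.04, 0.2]], "grip": [1, 0, -1, -1, -1, -1]}}

```text
clock: 10.12
position: [478.6, -312.5, 144.8]
ee_rot: [0.04, 0.999, 0.0, -0.0]
contact_force: [-0.4, -0.1, 0.2]
gripper_width: -0.1
grasp_force: 0.0
```

Run:
```python
from h import *
st=read_state(); print(st['position'],st['contact_force'],st['gripper_width'])
s=cap('scene'); t=cap('top')
for d in(s,t):
    P=cloud(d); hsv=cv2.cvtColor(d['image'],cv2.COLOR_RGB2HSV)
    m=(P[...,2]>53)&(P[...,2]<70)&(np.hypot(P[...,0]-392,P[...,1]+305)<40)
    q=P[m]; print(len(q),q.min(0),q.max(0),(q.min(0)+q.max(0))/2) if len(q) else print('none')
a=cv2.resize(s['image'][130:230,320:440,::-1],None,fx=5,fy=5,interpolation=cv2.INTER_CUBIC)
cv2.imwrite('pics/placed.png',a)
```

```text
[ 478.64347662 -312.52796768  144.79024818] [-0.40285218 -0.12587927  0.21069237] -0.12415743668435338
107 [ 371.72079759 -323.49343409   53.18538618] [ 411.19048322 -281.53314973   62.99470054] [ 391.45564041 -302.51329191   58.09004336]
140 [ 372.15001639 -325.04054278   53.11496479] [ 409.33940257 -286.47716832   66.90276957] [ 390.74470948 -305.75885555   60.00886718]
```

View pics/placed.png

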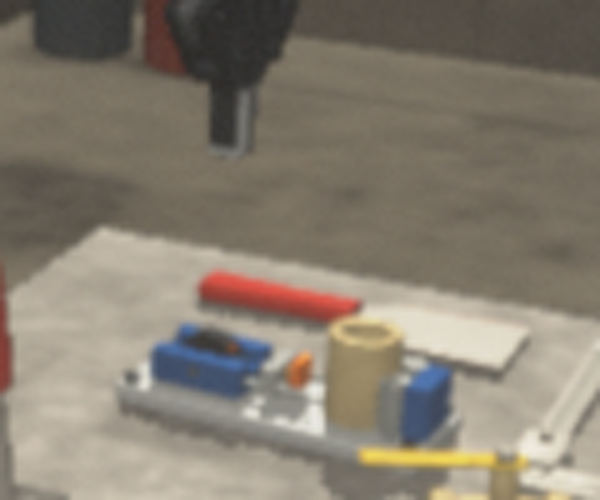

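The bushing stands upright at the V, seen at crop (365,375), and the hand is above the wheel. I'll feel for the crown.

Emit:
{"op": "servo_tool", "data": {"rotation": [[0, 0, 0], [0, 0, 0], [0, 0, 0], [0, 0, 0], [0, 0, 0]], "slide": [[0.05, -0.004, -0.2], [0.05, -0.004, -0.4], [0.05, -0.004, -0.47], [0.05, -0.004, -0.48], [0.05, -0.004, -0.48]], "grip": [-1, -1, -1, -1, -1]}}

```text
clock: 10.85
position: [490.7, -313.9, 50.4]
ee_rot: [0.039, 0.999, -0.001, 0.001]
contact_force: [-0.4, -0.7, 0.1]
gripper_width: -0.1
grasp_force: 0.0
```

Emit:
{"op": "servo_tool", "data": {"rotation": [[0, 0, 0], [0, 0, 0], [0, 0, 0]], "slide": [[0, 0, -0.005], [0, 0, -0.01], [0, 0, -0.01]], "grip": [-1, -1, -1]}}

```text
clock: 11.22
position: [489.9, -313.5, 47.2]
ee_rot: [0.04, 0.999, -0.0, 0.0]
contact_force: [0.2, 0.2, -0.6]
gripper_width: -0.1
grasp_force: 0.0
```

Emit:
{"op": "servo_tool", "data": {"rotation": [[0, 0, 0], [0, 0, 0]], "slide": [[0, 0, -0.005], [0, 0, -0.005]], "grip": [-1, -1]}}

```text
clock: 11.48
position: [489.7, -313.4, 45.8]
ee_rot: [0.04, 0.999, 0.0, -0.0]
contact_force: [0.1, -0.5, 0.6]
gripper_width: -0.1
grasp_force: 0.0
```

Emit:
{"op": "servo_tool", "data": {"rotation": [[0, 0, 0], [0, 0, 0]], "slide": [[0, 0, -0.005], [0, 0, -0.005]], "grip": [-1, -1]}}

```text
clock: 11.72
position: [489.7, -313.5, 44.8]
ee_rot: [0.04, 0.999, 0.0, -0.0]
contact_force: [0.1, 0.7, -0.3]
gripper_width: -0.3
grasp_force: 0.0
```

Emit:
{"op": "servo_tool", "data": {"rotation": [[0, 0, 0], [0, 0, 0]], "slide": [[0, 0, -0.005], [0, 0, -0.005]], "grip": [-1, -1]}}

```text
clock: 11.98
position: [489.7, -313.5, 43.8]
ee_rot: [0.04, 0.999, 0.0, -0.0]
contact_force: [1.0, -0.2, -0.2]
gripper_width: 0.2
grasp_force: 0.0
```

Emit:
{"op": "servo_tool", "data": {"rotation": [[0, 0, 0], [0, 0, 0]], "slide": [[0, 0, -0.005], [0, 0, -0.005]], "grip": [-1, -1]}}

```text
clock: 12.22
position: [489.7, -313.5, 42.8]
ee_rot: [0.04, 0.999, 0.0, -0.0]
contact_force: [-0.2, -1.0, -0.3]
gripper_width: -0.1
grasp_force: 0.0
```

Feeling should be done over the crown's middle, so I'll lift, shift 8 mm and come back down.

Emit:
{"op": "servo_tool", "data": {"rotation": [[0, 0, 0], [0, 0, 0], [0, 0, 0], [0, 0, 0], [0, 0, 0]], "slide": [[0, 0, 0.03], [-0.04, 0.003, 0.03], [-0.04, 0.003, 0.02], [-0.04, 0.003, 0.015], [-0.04, 0.003, 0.015]], "grip": [-1, -1, -1, -1, -1]}}

```text
clock: 12.85
position: [481.7, -312.9, 45.7]
ee_rot: [0.04, 0.999, 0.0, -0.0]
contact_force: [1.0, -0.2, 0.2]
gripper_width: 0.0
grasp_force: 0.0
```

Emit:
{"op": "servo_tool", "data": {"rotation": [[0, 0, 0], [0, 0, 0]], "slide": [[0, 0, -0.005], [0, 0, -0.005]], "grip": [-1, -1]}}

```text
clock: 13.1
position: [481.8, -312.9, 44.7]
ee_rot: [0.04, 0.999, 0.0, -0.0]
contact_force: [1.0, 0.5, 0.6]
gripper_width: 0.1
grasp_force: 0.0
```

Emit:
{"op": "servo_tool", "data": {"rotation": [[0, 0, 0], [0, 0, 0]], "slide": [[0, 0, -0.005], [0, 0, -0.005]], "grip": [-1, -1]}}

```text
clock: 13.35
position: [481.7, -312.9, 43.8]
ee_rot: [0.04, 0.999, 0.0, -0.0]
contact_force: [0.5, 0.1, 0.2]
gripper_width: 0.3
grasp_force: 0.0
```

Emit:
{"op": "servo_tool", "data": {"rotation": [[0, 0, 0], [0, 0, 0]], "slide": [[0, 0, -0.005], [0, 0, -0.005]], "grip": [-1, -1]}}

```text
clock: 13.6
position: [481.7, -312.9, 42.8]
ee_rot: [0.04, 0.999, 0.0, -0.0]
contact_force: [-1.6, -0.3, 0.2]
gripper_width: -0.2
grasp_force: 0.0
```

Emit:
{"op": "servo_tool", "data": {"rotation": [[0, 0, 0], [0, 0, 0]], "slide": [[0, 0, -0.005], [0, 0, -0.005]], "grip": [-1, -1]}}

```text
clock: 13.85
position: [481.7, -312.9, 41.8]
ee_rot: [0.04, 0.999, 0.0, -0.0]
contact_force: [-0.4, -0.2, 0.2]
gripper_width: -0.1
grasp_force: 0.0
```

Emit:
{"op": "servo_tool", "data": {"rotation": [[0, 0, 0], [0, 0, 0]], "slide": [[0, 0, -0.005], [0, 0, -0.005]], "grip": [-1, -1]}}

```text
clock: 14.1
position: [481.7, -312.9, 40.8]
ee_rot: [0.04, 0.999, 0.0, -0.0]
contact_force: [-0.5, -0.1, 0.7]
gripper_width: -0.2
grasp_force: 0.0
```

Emit:
{"op": "servo_tool", "data": {"rotation": [[0, 0, 0], [0, 0, 0]], "slide": [[0, 0, -0.005], [0, 0, -0.005]], "grip": [-1, -1]}}

```text
clock: 14.35
position: [481.9, -313.0, 40.2]
ee_rot: [0.039, 0.999, -0.0, 0.0]
contact_force: [-0.8, 0.7, 2.2]
gripper_width: -0.1
grasp_force: 1.3
```

Contact is at a commanded z of about 40.3. I'll press a little and try a first wipe.

Emit:
{"op": "servo_tool", "data": {"rotation": [[0, 0, 0], [0, 0, 0]], "slide": [[0, 0, -0.006], [0, 0, -0.006]], "grip": [-1, -1]}}

```text
clock: 14.6
position: [482.1, -313.0, 39.1]
ee_rot: [0.039, 0.999, -0.0, 0.0]
contact_force: [-1.4, 1.0, 4.5]
gripper_width: 0.0
grasp_force: 2.3
```

Emit:
{"op": "servo_tool", "data": {"rotation": [[0, 0, 0], [0, 0, 0], [0, 0, 0]], "slide": [[-0.01, 0.001, 0], [-0.025, 0.002, 0], [-0.04, 0.003, 0]], "grip": [-1, -1, -1]}}

```text
clock: 14.98
position: [474.5, -312.5, 39.2]
ee_rot: [0.039, 0.999, -0.0, 0.001]
contact_force: [1.5, 0.8, 5.6]
gripper_width: -0.0
grasp_force: 2.4
```

Emit:
{"op": "servo_tool", "data": {"rotation": [[0, 0, 0], [0, 0, 0], [0, 0, 0], [0, 0, 0], [0, 0, 0], [0, 0, 0], [0, 0, 0], [0, 0, 0]], "slide": [[-0.025, 0.002, 0], [-0.025, 0.002, 0.03], [0.08, -0.006, 0.03], [0.08, -0.006, 0.006], [0.08, -0.006, 0], [0.045, -0.004, 0], [0.01, -0.001, 0], [-0.025, 0.002, 0]], "grip": [-1, -1, -1, -1, -1, -1, -1, -1]}}

```text
clock: 15.98
position: [468.4, -312.0, 39.1]
ee_rot: [0.04, 0.999, -0.0, 0.0]
contact_force: [1.2, -1.2, 3.0]
gripper_width: 0.1
grasp_force: 1.0
```

```bash
cat > m.py <<'E'
from h import *
st=read_state(); print(st['clock'],st['position'],st['contact_force'])
s=cap('scene'); hsv=cv2.cvtColor(s['image'],cv2.COLOR_RGB2HSV)
o=(hsv[...,0]<16)&(hsv[...,1]>150); o[:,:372]=0;o[:,400:]=0;o[:195]=0;o[:,:]&=True;o[215:]=0
v,u=np.nonzero(o); print('orange',len(u),u.mean() if len(u) else 0,v.mean() if len(u) else 0,u.min(),u.max())
P=cloud(s); m=(P[...,2]>53)&(P[...,2]<70)&(np.hypot(P[...,0]-392,P[...,1]+305)<32)
q=P[m]; print('bush',len(q),(q.min(0)+q.max(0))/2, q.min(0)[0],q.max(0)[0])
import sys
if len(sys.argv)>1: cv2.imwrite('pics/'+sys.argv[1],cv2.resize(s['image'][180:225,345:425,::-1],None,fx=8,fy=8,interpolation=cv2.INTER_CUBIC))
E
python3 m.py w1.png
```

```text
15.975 [ 468.37468271 -311.98170509   39.10282659] [ 1.21852667 -1.23278449  3.03316549]
orange 11 382.8181818181818 204.72727272727272 382 384
bush 107 [ 391.62892678 -303.13770298   58.24589536] 372.5007344531538 410.7571191115069
```

View pics/w1.png

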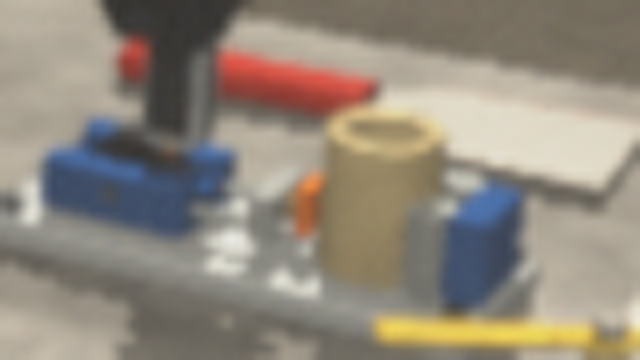

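The pad, at crop (308,205), has advanced about 10 mm and is now close to the bushing. Next stroke.

Emit:
{"op": "servo_tool", "data": {"rotation": [[0, 0, 0], [0, 0, 0], [0, 0, 0], [0, 0, 0], [0, 0, 0], [0, 0, 0]], "slide": [[0, 0, 0.03], [0.11, -0.009, 0.03], [0.11, -0.009, 0.006], [0.11, -0.009, -0.002], [0.085, -0.007, -0.002], [0.06, -0.005, -0.002]], "grip": [-1, -1, -1, -1, -1, -1]}}

```text
clock: 16.77
position: [482.1, -313.2, 39.4]
ee_rot: [0.039, 0.999, -0.001, 0.002]
contact_force: [3.8, 0.1, 4.8]
gripper_width: 0.1
grasp_force: 2.5
```

Emit:
{"op": "servo_tool", "data": {"rotation": [[0, 0, 0], [0, 0, 0], [0, 0, 0]], "slide": [[-0.02, 0.002, 0], [-0.035, 0.003, 0], [-0.05, 0.004, 0]], "grip": [-1, -1, -1]}}

```text
clock: 17.15
position: [472.2, -312.5, 39.4]
ee_rot: [0.039, 0.999, -0.001, 0.002]
contact_force: [2.6, 0.9, 4.7]
gripper_width: -0.2
grasp_force: 2.2
```

```bash
python3 m.py
```

```text
17.15 [ 472.15121131 -312.50873188   39.42865341] [2.63966433 0.91723278 4.69817989]
orange 10 383.8 205.4 383 385
bush 105 [ 391.93140379 -302.46905425   58.02695905] 371.82178218488497 412.0410253949934
```

Emit:
{"op": "servo_tool", "data": {"rotation": [[0, 0, 0], [0, 0, 0], [0, 0, 0], [0, 0, 0], [0, 0, 0], [0, 0, 0]], "slide": [[0, 0, 0.03], [0.1, -0.008, 0.03], [0.1, -0.008, 0.006], [0.1, -0.008, -0.003], [0.08, -0.006, -0.003], [0.06, -0.005, -0.003]], "grip": [-1, -1, -1, -1, -1, -1]}}

```text
clock: 17.95
position: [485.0, -313.5, 39.2]
ee_rot: [0.039, 0.999, -0.001, 0.003]
contact_force: [4.3, 1.1, 6.0]
gripper_width: 0.0
grasp_force: 3.1
```

Emit:
{"op": "servo_tool", "data": {"rotation": [[0, 0, 0], [0, 0, 0], [0, 0, 0]], "slide": [[-0.02, 0.002, 0], [-0.04, 0.003, 0], [-0.06, 0.005, 0]], "grip": [-1, -1, -1]}}

```text
clock: 18.32
position: [472.9, -312.9, 39.3]
ee_rot: [0.039, 0.999, -0.001, 0.003]
contact_force: [3.0, -0.7, 6.0]
gripper_width: 0.2
grasp_force: 2.6
```

```bash
python3 m.py w3.png
```

```text
18.325 [ 472.90910901 -312.88297509   39.26831475] [ 3.02183552 -0.66140062  5.97089548]
orange 7 384.0 205.71428571428572 383 385
bush 108 [ 391.12716401 -305.61572315   58.2144261 ] 371.90945358368407 410.34487442755045
```

View pics/w3.png

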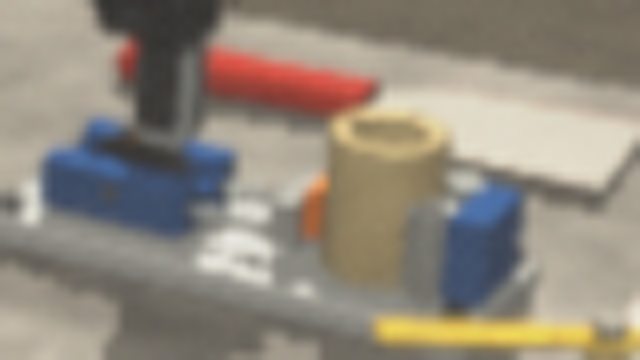

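The pad now bears on the bushing: orange at crop (315,208) touches the tube edge, which has shifted towards the V. I'll do one more stroke, a bit firmer, to make it snug.

Emit:
{"op": "servo_tool", "data": {"rotation": [[0, 0, 0], [0, 0, 0], [0, 0, 0], [0, 0, 0], [0, 0, 0], [0, 0, 0]], "slide": [[0, 0, 0.03], [0.1, -0.008, 0.03], [0.1, -0.008, 0.006], [0.1, -0.008, -0.003], [0.08, -0.006, -0.003], [0.06, -0.005, -0.003]], "grip": [-1, -1, -1, -1, -1, -1]}}

```text
clock: 19.12
position: [485.8, -313.9, 39.1]
ee_rot: [0.039, 0.999, -0.001, 0.004]
contact_force: [4.9, -0.1, 6.2]
gripper_width: 0.0
grasp_force: 3.4
```

Emit:
{"op": "servo_tool", "data": {"rotation": [[0, 0, 0], [0, 0, 0], [0, 0, 0]], "slide": [[-0.02, 0.002, 0], [-0.04, 0.003, 0], [-0.06, 0.005, 0]], "grip": [-1, -1, -1]}}

```text
clock: 19.5
position: [473.5, -313.0, 39.0]
ee_rot: [0.039, 0.999, -0.001, 0.004]
contact_force: [4.5, -0.2, 5.6]
gripper_width: -0.1
grasp_force: 3.1
```

```bash
python3 m.py w4.png
```

```text
19.5 [ 473.51063462 -313.04269811   38.99803105] [ 4.4757197  -0.22310574  5.63756623]
orange 7 384.0 205.71428571428572 383 385
bush 107 [ 391.06528551 -302.50152139   58.02402558] 372.074892717937 410.0556783103954
```

Emit:
{"op": "servo_tool", "data": {"rotation": [[0, 0, 0], [0, 0, 0], [0, 0, 0], [0, 0, 0], [0, 0, 0]], "slide": [[0, 0, 0.1], [0.1, 0, 0.4], [0.3, 0, 0.7], [0.4, 0, 0.9], [0.4, 0, 0.9]], "grip": [-1, -1, -1, -1, -1]}}

```text
clock: 20.18
position: [552.6, -312.4, 220.5]
ee_rot: [0.039, 0.999, -0.001, 0.003]
contact_force: [0.3, -0.0, -1.2]
gripper_width: 0.0
grasp_force: 0.0
```

```bash
python3 m.py
python3 - <<'E'
from h import *
s=cap('scene'); t=cap('top')
a=cv2.resize(t['image'][182:258,392:432,::-1],None,fx=7,fy=7,interpolation=cv2.INTER_CUBIC)
b=cv2.resize(s['image'][183:223,358:418,::-1],None,fx=8,fy=8,interpolation=cv2.INTER_CUBIC)
o=np.zeros((540,780,3),np.uint8); o[:532,:280]=a; o[:320,290:770]=b; cv2.imwrite('pics/fin.png',o)
P=cloud(t); m=(P[...,2]>53)&(P[...,2]<70)&(np.hypot(P[...,0]-390,P[...,1]+305)<32); q=P[m]; print('top bush',(q.min(0)+q.max(0))/2)
E
```

```text
20.175 [ 552.58165938 -312.41668191  220.46492238] [ 0.33478879 -0.01284249 -1.24055633]
orange 7 384.0 205.71428571428572 383 385
bush 113 [ 391.04329944 -303.25395311   58.22580227] 371.4932924796595 410.5933064021962
top bush [ 389.63726336 -305.7023959    60.41129367]
```

View pics/fin.png

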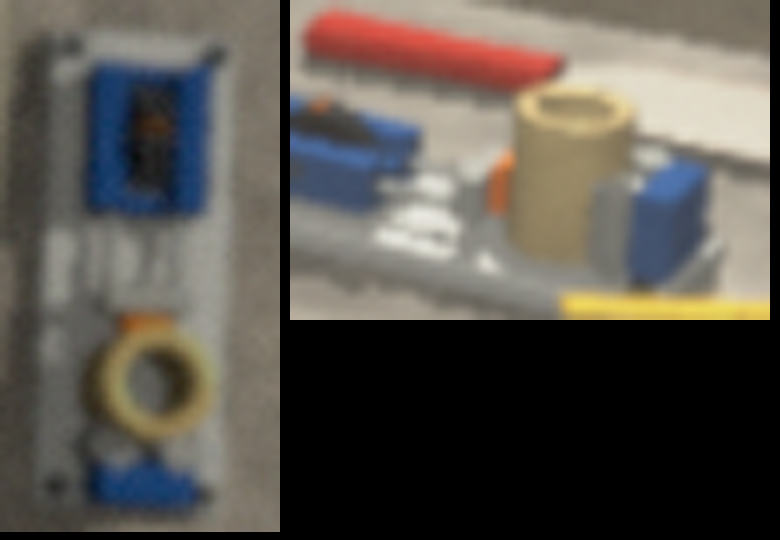

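The bushing sits in the V at crop (155,382) with the orange pad pressed against it, and the rim resistance rose from about 1.5 N to about 4.5 N. That means the pad is well loaded. The hand is clear, so I'm handing in.

```bash
python3 -c "
from bench import job_done; print(job_done())"
```

```text
the job is handed in; nothing more can be done
None
```

The job is handed in at about 20 s on the robot clock: the leftmost tan bushing stands upright in the V with the sprung pad wound against it by the wheel alone (highest press read 6.2 N); the snug fit is judged from the wheel's resistance rising to about 4.5 N and the last pictures, as pad compression could not be measured.

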